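# Snap the check weight onto the load cell's eye

### The job

Hang the larger of the two snap-hook weights on the load cell: take it by its square grip, press the hook's sprung gate against the eye so that it opens, and let the eye's bar into the hook until the gate has snapped shut behind it. The eye is screwed in to a different depth each time, so find its height by feel or by eye. The cell is delicate: never push, pull or shock it with more than 15 N; keep hold of the weight and let it down until the cell carries it, and only then let go. Leave it hanging quietly, clear of everything below, and do not disturb the other things on the bench.

Things in the scene. Friction and masses are not known exactly. Their poses are not given: they have to be found in the camera images.
- weight_large: The larger hanging weight, upright on the bench: steel cylinder, diameter 46, height 38 mm, then a 12 mm round stem with a grey ribbed grip, and on top a steel snap hook in the body's y-z plane, 171 mm high in all. 0.35 to 0.56 kg, centre of mass about 35 mm up. Origin: centre of the underside; z up; the hook's mouth faces -y.
- weight_large_grip (a point): Where to hold the larger weight: on its axis, 70 mm above its underside, in the grey square grip sleeve (18 x 18 mm, 54 to 100 mm up, sides along the weight's x and y). Held here across y, from the -x side tilted 40 to 45 degrees, the gripper stays clear of cylinder, eye and cell. Axes as the weight's.
- weight_large_throat (a point): Seat in the larger weight's hook: 161 mm above its underside on its axis; here lies the axis of the eye's bar when hung. Hook: 7 mm round bar, spine at y +10.5 mm, bend (centre-line radius 10.5) 4 mm below this point, nose at y -10.5 with its tip pointing down 9.5 mm below this point; 14 mm clear inside, 10 mm to the top outside. Axes as the weight's.
- weight_large_gate (a joint): Sprung gate closing that hook's mouth: bar 26 long, 4.4 mm thick, pivot at y -10.5, 38 mm below the seat; swings inwards, towards the spine. rad: 0 shut, 0.62 open at its stop. About 2 N starts it, 5 N opens it. Pressed by the eye's bar 14 to 20 mm below the seat, about 0.5 lets the bar past the nose, some 2 mm before the stop; then lower the weight and it shuts below the bar.
- stand: Fixed stand. Origin: on the bench straight below the eye; axes along the stand. Base plate 200 (x) x 330 (y) x 12 mm, y -270 to +60; column 45 x 45 mm at y -185, 361 mm high; bracket 75 mm wide (x), 287 to 347 mm up, y -206 to -144. The weight comes to the eye from the open +y side, moving along -y, its axes parallel to the stand's.
- cell: Load cell with its eye; origin, axes as the stand's. Beam 28 (x) x 30 mm, 302 to 332 mm up, from the bracket to y +20. Below its end at x 0, y 0 hangs the eye: upright link of 6 mm bar in the x-z plane, inside 22 wide, 37 mm high. Its bottom bar (along x, straight for 12 mm) has its axis 224 to 240 mm up, not measured. Loose on a pin along x, 52 mm above: pushed in y it swings 7 mm to a stop before it resists.
- weight_small: The smaller hanging weight, cylinder of diameter 30, height 38 mm, with the same grip and hook, 171 mm high, 0.2 kg. Stays where it is. Origin: centre of the underside.
- screwdriver: Screwdriver lying on the bench, 170 mm long. Stays where it is.
- oil_bottle: Small amber bottle, diameter 28, 62 mm high. Stays where it is.
- objective: Steel microscope objective standing on the bench, diameter 32, 47 mm high. Stays where it is.
- mount_puck: Brown sample mount, diameter 30, 20 mm high. Stays where it is.
- petri_dish: Shallow glass dish, diameter 88, 15 mm high. Stays where it is.
Mind the look-alikes: they are no part of the job. What is shaped like the weight_large but orange or purple is not meant.

How it is judged:
On the way, in this order (a step that is already met when the one before it is completed fails the run):
1. the gate of the larger weight is pressed open on the eye (value of joint weight_large_gate above 0.4 rad and contact force between weight_large and cell above 0.5 N), for 0.02 s.
2. the gate has shut again and the cell carries at least about half of the weight while the gripper still holds it (value of joint weight_large_gate below 0.12 rad and contact force between weight_large and cell above 1.7 N and contact force between the fingers and weight_large above 1 N), for 0.1 s.
At the end, for the whole second after the job is handed in: The larger weight hangs in the eye, still (under 0.06 m/s) and upright (within 0.2 rad): its hook's seat 219 to 246 mm up and within 22 mm of the eye's vertical, gate shut (under 0.12 rad), the cell carrying 1.5 to 9 N, underside over 30 mm above the bench (height (world z) of weight_large_throat between 0.219 and 0.246 m and horizontal distance between weight_large_throat and cell below 0.022 m and value of joint weight_large_gate below 0.12 rad and height (world z) of weight_large above 0.03 m and angle between weight_large's own z axis and vertical below 0.2 rad and linear speed of weight_large below 0.06 m/s and contact force between weight_large and cell between 1.5 and 9 N); the robot touches nothing.
It fails at once if the load cell or its eye takes more than 15 N from the weight, the fingers or the arm (contact force between anything else and cell above 15 N).
It fails at once if the smaller weight is moved by more than 30 mm or tipped (distance of weight_small from where it was at the start of the episode above 0.03 m or angle between weight_small's own z axis and vertical above 0.35 rad).
It fails at once if another thing on the bench is moved by more than 40 mm (distance of any of screwdriver, oil_bottle, objective, mount_puck, petri_dish from where it was at the start of the episode above 0.04 m).
It also fails if it takes over 72 s, if anything falls off the work surface, if the arm or the gripper's body presses on something with over 40 N, if the wrist force passes 120 N, or if a joint passes its speed limit or range.

### The arm

A 7-joint arm with a two-finger parallel gripper is mounted at the origin on the work surface. World frame = base frame: x ahead of the robot, y to its left, z up, the work surface at z = 0. Lengths are in m, angles in rad, forces in N, time in s.
With the tool pointing down it reaches from about 0.35 to 0.9 m from the base axis. Payload 7.2 kg.
Tool frame: the origin (TCP) lies at the very end of the fingers, on their centre line; the grasp point (between the pads) lies 19 mm behind it (hold_point_z is the distance from the TCP to the grasp point, in m); z points along the fingers, y is the line along which they close (so a half turn about z gives the same grasp; the last joint's range is limited). The gripper opens to 88 mm and grips with 3 to 60 N. Pads are 20 mm wide; open, the fingers measure 115 mm over their backs; the gripper's body (75 mm by 178 mm) begins 61 mm behind the grasp point.
Start: joints at [-1.208, 0.411, -0.013, 1.596, 0.006, 1.134, -0.082], TCP at [0.261, 0.568, 0.223] pointing down, gripper open.
Joint ranges: [-2.95, 2.95], [-0.29, 1.99], [-1.47, 1.44], [0.14, 2.54], [-1.03, 4.17], [0.13, 1.85], [-2.86, 2.86]. Speed limits (rad/s): [2.39, 2.39, 3.01, 3.01, 3.14, 3.14, 3.14].

### API

Orientations are given as a unit quaternion [w, x, y, z].
In Python, from bench import goto, servo_line, goto_joints, gripper_to, wait, inverse_kinematics, get_obs, get_image, MotionError, finish_job, hold_point_z gives the robot as it stands. Calls block until the motion is done:
- goto(position, orientation): joint-space move of the TCP to a pose.
- servo_line(position, rot=None, rate=0.15, until_force=None): straight line of the TCP; rot=None keeps the orientation; rate is the mean speed in m/s. With until_force (N) it stops when the force on the tool has changed by that much, and returns True; else False.
- goto_joints(angles): joint-space move.
- gripper_to(opening, newtons=None): finger opening in m; newtons is the grip in N (None keeps the last); returns when the fingers have stopped.
- wait(seconds).
- inverse_kinematics(position, orientation): joint angles nearest the present ones, or None.
- get_obs(): the state.
- get_image(name): name is "scene" or "top" or "wrist"; returns a dict with "frame" (400x640x3 uint8, red, green, blue), "intrinsics" (3x3 intrinsics, pixels), "eye" and "attitude" of the camera in the world. Camera axes: x right, y down, z forward; pixel columns grow to the right and rows downward; lengths in m; the calibration is good to about 2 mm. A picture is of the moment at which its call begins. There is no depth.
A pose or a line that the arm cannot do raises MotionError and nothing moves.
- finish_job(): hands the job in; it is judged then, once.
The state is a dict: "clock": time; "qpos": joint angles; "qvel": joint speeds; "effort": joint torques, N m; "eef_pos": TCP position; "ee_rot": TCP orientation; "force": force on the tool from outside, world axes, zero at the start; "torque": the same for the moment, N m; "gripper_width": finger opening in m; "finger_force": force on a finger pad.
Only numpy, scipy, OpenCV 4.12 (cv2) and the standard library are available. Lean on these libraries where they do the work, as an engineer would, in place of code of your own. Each camera call takes 0.05 s, during which the arm holds its last target. There are 200 camera calls.

## Working session

There is one attempt and no reset: what is moved stays moved. The work goes in short steps, each a Python script; the robot and the scene stay as the last script left them, time stands still between calls to the robot, and variables do not carry over. Pictures are saved under pics/ and viewed, at most 12 in all, crops included, and the job is handed in when it is done.

```bash
ls; mkdir -p pics; python3 - <<'E'
from bench import *
import cv2,numpy as np
for n in("scene","top"):
    d=get_image(n); cv2.imwrite(f"pics/{n}0.png",d["frame"][:,:,::-1]); print(n,d["intrinsics"],d["eye"],d["attitude"])
o=get_obs(); print(o, hold_point_z)
E
```

```text
pics
scene [[385.99632035   0.         308.03655684]
 [  0.         385.99632035 197.58404404]
 [  0.           0.           1.        ]] [0.98436983 0.45341899 0.6660123 ] [-0.1595358   0.45105606  0.82109899 -0.31127674]
top [[382.92242017   0.         319.31960819]
 [  0.         382.92242017 201.06089239]
 [  0.           0.           1.        ]] [0.51830646 0.20022246 0.85753078] [ 0.02491055 -0.6983288   0.71477975 -0.02839473]
{'clock': 0.1, 'qpos': array([-1.20820472,  0.411819  , -0.01268327,  1.5969362 ,  0.00558716,
        1.13430466, -0.08219637]), 'qvel': array([ 4.66555808e-04, -8.52302985e-04,  1.73812561e-03, -1.97430910e-03,
        4.83390867e-05,  2.18594735e-04, -4.88830412e-04]), 'effort': array([ 2.87155228e-03, -5.89093566e+01,  6.43813089e-01, -2.91711670e+01,
       -5.38524881e-02,  1.45373537e-02,  5.34389096e-05]), 'eef_pos': array([0.26085356, 0.56746984, 0.22190378]), 'ee_rot': array([-1.03386931e-04,  2.13736036e-01,  9.76891189e-01, -7.08381703e-04]), 'force': array([-0.11923953,  1.10085413,  0.24123838]), 'torque': array([ 0.0472425 , -0.00466625, -0.02146132]), 'finger_force': 0.0, 'gripper_width': 0.0881448574337715} 0.0187
```

View pics/scene0.png

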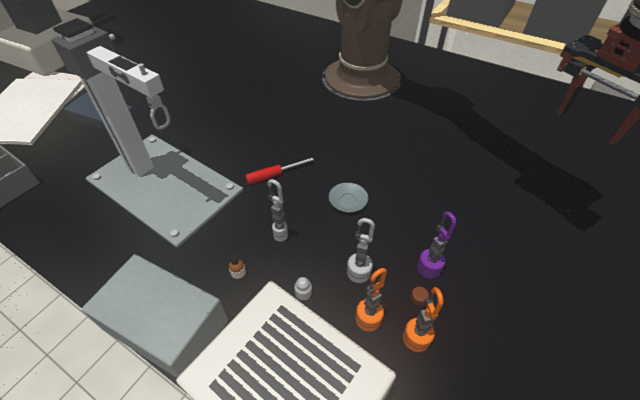

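View pics/top0.png

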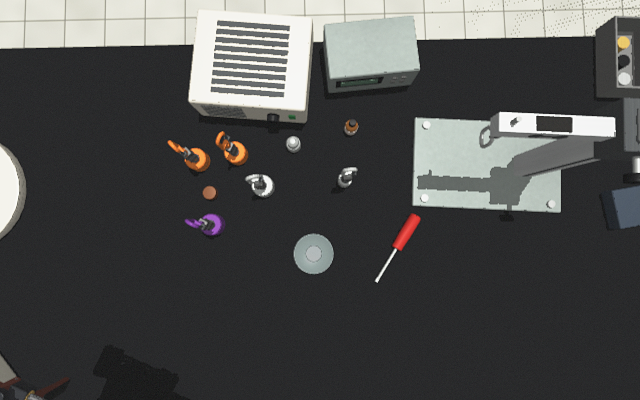

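```bash
cat > h.py <<'E'
from bench import *
import cv2,numpy as np
from scipy.spatial.transform import Rotation as R
def rot(q): return R.from_quat([q[1],q[2],q[3],q[0]])
def quat(r): x,y,z,w=r.as_quat(); return [w,x,y,z]
def ray(d,p):
    v=np.linalg.inv(d["intrinsics"])@[p[0],p[1],1]; return rot(d["attitude"]).apply(v/np.linalg.norm(v))
def onz(d,p,z):
    v=ray(d,p); return d["eye"]+v*(z-d["eye"][2])/v[2]
def tri(d1,p1,d2,p2):
    A=[];b=[]
    for d,p in((d1,p1),(d2,p2)):
        v=ray(d,p); M=np.eye(3)-np.outer(v,v); A.append(M); b.append(M@d["eye"])
    A=np.vstack(A);b=np.hstack(b); x=np.linalg.lstsq(A,b,rcond=None)[0]; return x,np.linalg.norm(A@x-b)
def proj(d,P):
    c=rot(d["attitude"]).inv().apply(np.asarray(P)-d["eye"]); u=d["intrinsics"]@c.T; return (u[:2]/u[2]).T
E
python3 - <<'E'
from h import *
t=get_image("top"); s=get_image("scene")
print("large base est",onz(t,(262,186),.038)," small",onz(t,(346,180),.038))
for c in((415,118),(413,205),(561,211)): print("plate corner",onz(t,c,.012))
for c in((87,179),(153,137),(242,186),(178,241)): print("plate corner s",onz(s,c,.012))
print("tri eye bottom approx",tri(t,(486,143),s,(162,127)))
a=s["frame"][205:290,330:400]; b=t["frame"][160:210,235:285]; e=s["frame"][60:140,130:200]; f=t["frame"][100:160,470:530]
im=np.hstack([cv2.resize(x,(395,290),interpolation=cv2.INTER_CUBIC) for x in(a,b)]); im2=np.hstack([cv2.resize(x,(395,290),interpolation=cv2.INTER_CUBIC) for x in(e,f)])
cv2.imwrite("pics/crop1.png",np.vstack([im,im2])[:,:,::-1])
E
```

```text
large base est [0.6155059 0.3179801 0.038    ]  small [0.62436005 0.13688289 0.038     ]
plate corner [ 0.76481739 -0.02467017  0.012     ]
plate corner [ 0.56858477 -0.01192944  0.012     ]
plate corner [ 0.54766669 -0.33954201  0.012     ]
plate corner s [ 0.74294714 -0.34234032  0.012     ]
plate corner s [ 0.55268218 -0.32472363  0.012     ]
plate corner s [ 0.56532857 -0.01354751  0.012     ]
plate corner s [ 0.75541306 -0.02783046  0.012     ]
tri eye bottom approx (array([ 0.65901175, -0.0891103 ,  0.21653727]), np.float64(0.0003273093654123759))
```

View pics/crop1.png

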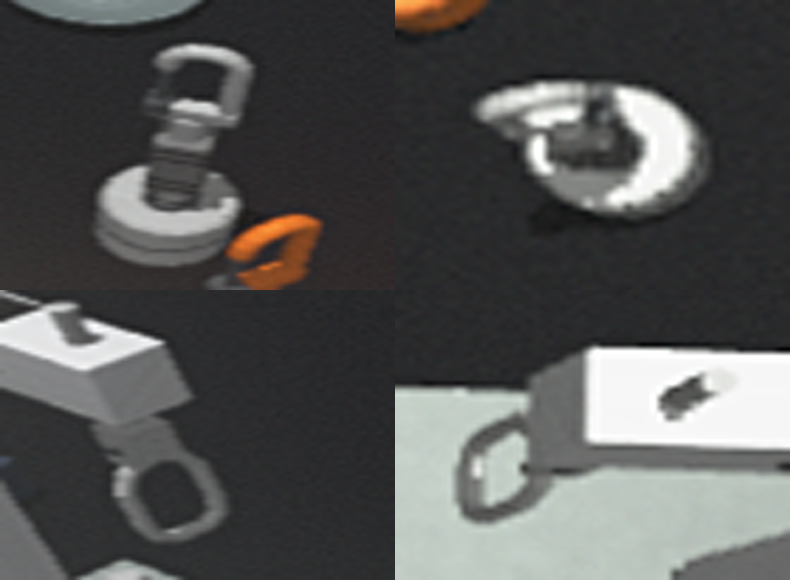

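```bash
cat >> h.py <<'E'
def tool(yaw,tilt=np.deg2rad(43),s=1):
    z=np.array([np.sin(tilt),0,-np.cos(tilt)]); y=np.array([0,s,0.]); x=np.cross(y,z)
    return R.from_euler('z',yaw)*R.from_matrix(np.c_[x,y,z])
def tcp(grip,r): return np.asarray(grip)+r.apply([0,0,hold_point_z])
E
python3 - <<'E'
from h import *
t=get_image("top")
print("purple",onz(t,(213,225),.038),"orange",onz(t,(197,160),.038),onz(t,(236,153),.038),"puck",onz(t,(209,192),.02))
for s in(1,-1):
  for y in(-.15,0,.15):
    r=tool(y,s=s); g=np.array([.616,.318,.07])
    print(s,y,inverse_kinematics(tcp(g,r),quat(r)),inverse_kinematics(tcp(g,r)-r.apply([0,0,.2]),quat(r)))
  r=tool(-.066,s=s); print("eye",inverse_kinematics(tcp([.6595,-.0794,.145],r),quat(r)),inverse_kinematics(tcp([.66,.02,.28],r),quat(r)))
E
```

```text
purple [0.53420113 0.42346543 0.038     ] orange [0.67524462 0.45763932 0.038     ] [0.68865785 0.37334658 0.038     ] puck [0.60706505 0.43695284 0.02      ]
1 -0.15 [-1.35586666  0.74944087  0.71005515  2.07206759  1.35925631  0.17496427
 -0.79370299] [-1.31469277  0.26948108  0.27009736  2.14591105  1.04487881  0.73981101
 -0.44866017]
1 0 [-1.19818344  0.66382578  0.53528733  2.12405994  2.01196157  0.24205194
 -1.24239128] [-1.25553294  0.19372345  0.2550087   2.24661466  1.19157199  0.61973899
 -0.42639607]
1 0.15 [-0.08939788  0.75019119 -0.83431714  2.10058738  1.96136691  0.87644188
 -0.60218962] [-1.1625734   0.12807235  0.24219153  2.3271464   1.35810288  0.48217367
 -0.39901877]
eye [ 0.67710704  0.49425542 -0.77951397  2.18244698  2.1196371   0.37338442
 -0.41704762] [-0.65423887  0.13682969  0.51000842  2.13457884  0.56144177  0.18123083
  0.81390614]
-1 -0.15 [-1.14389214  0.65779351  0.40959688  2.05881172  1.48263984  0.37508856
  2.30268663] [-0.12821156  0.57941946 -1.23172287  2.07736244  1.41163959  1.3239779
  2.51732407]
-1 0 [-1.22777832  0.67599905  0.57638614  2.12585895  2.06334526  0.21919612
  1.83685506] [-0.01353582  0.46954027 -1.22864943  2.17856267  1.45066374  1.10656353
  2.61515671]
-1 0.15 [-0.8797735   0.58382327  0.18545503  2.1524094   2.20600933  0.37436317
  1.96398991] [-0.00586089  0.28225475 -1.03959938  2.2645132   1.47531582  0.7587756
  2.72039272]
eye [ 0.38553301  0.40759346 -0.41515267  2.1995953   2.44316835  0.25251231
  2.31641214] [-0.88881908  0.15413259  0.78118201  2.14552194  0.27492049  0.15554892
 -2.04778038]
```

```bash
python3 - <<'E'
from h import *
p=get_obs()["eef_pos"]; servo_line(p+[0,0,.08])
goto_joints([-.09,.4,-.82,2.1,1.95,.85,-.6]); o=get_obs(); print(o["eef_pos"],rot(o["ee_rot"]).as_matrix().round(2))
r=tool(0); g=np.array([.616,.318,.07])
print(inverse_kinematics(tcp(g,r)-r.apply([0,0,.17]),quat(r)))
goto(tcp(g,r)-r.apply([0,0,.17]),quat(r)); o=get_obs(); print(o["clock"],o["qpos"],o["eef_pos"])
d=get_image("wrist"); cv2.imwrite("pics/w1.png",d["frame"][:,:,::-1]); print(d["intrinsics"],d["eye"],rot(d["attitude"]).as_matrix().round(2)); print(proj(d,[.616,.318,.07]))
E
```

```text
[0.6669416  0.32079313 0.2861314 ] [[-0.47 -0.15  0.87]
 [-0.08  0.99  0.12]
 [-0.88 -0.01 -0.47]]
[-0.24141851  0.38774344 -0.87988614  2.1811118   1.44882679  0.91964353
 -0.55262648]
3.3833 [-0.24202095  0.38765721 -0.87895872  2.1800436   1.45067612  0.91976736
 -0.55271848] [0.51366054 0.31852386 0.18136898]
[[279.91308928   0.         318.59456328]
 [  0.         279.91308928 197.56426838]
 [  0.           0.           1.        ]] [0.35069702 0.31827429 0.25109466] [[-0.    0.53  0.85]
 [ 1.   -0.    0.  ]
 [ 0.    0.85 -0.53]]
[318.24918387 185.43050569]
```

View pics/w1.png

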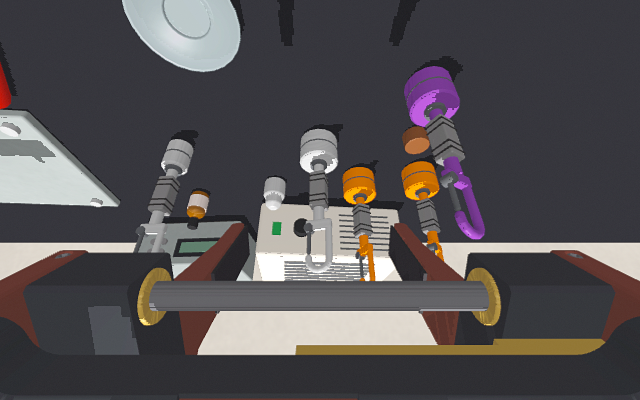

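```bash
python3 - <<'E'
from h import *
f=cv2.imread("pics/w1.png"); a=cv2.resize(f[160:275,285:355],None,fx=5.2,fy=5.2,interpolation=cv2.INTER_CUBIC)
f=cv2.imread("pics/top0.png"); b=cv2.resize(f[165:205,240:280],(400,400),interpolation=cv2.INTER_CUBIC); b=cv2.copyMakeBorder(b,0,len(a)-400,0,0,cv2.BORDER_CONSTANT)
cv2.imwrite("pics/crop2.png",np.hstack([a,b]))
t=get_image("top")
# silhouette test: where a hook at yaw would project in the top view (spine/nose outer points at bend level)
from math import *
for yaw in(-.4,-.2,0,.2,.4):
    Y=np.array([-sin(yaw),cos(yaw),0]); P=lambda y,z:np.array([.616,.318,z])+y*Y
    print(yaw,*[proj(t,P(y,z)).round(1) for y,z in((10.5e-3,.157),(-10.5e-3,.157),(0,.1675),(0,.1))])
E
```

```text
-0.4 [247.3 176.2] [257.9 180.4] [251.6 177.5] [257.5 182.2]
-0.2 [247.  177.3] [258.2 179.3] [251.6 177.5] [257.5 182.2]
0 [246.9 178.5] [258.3 178.2] [251.6 177.5] [257.5 182.2]
0.2 [247.  179.6] [258.2 177.1] [251.6 177.5] [257.5 182.2]
0.4 [247.4 180.7] [257.8 176. ] [251.6 177.5] [257.5 182.2]
```

View pics/crop2.png

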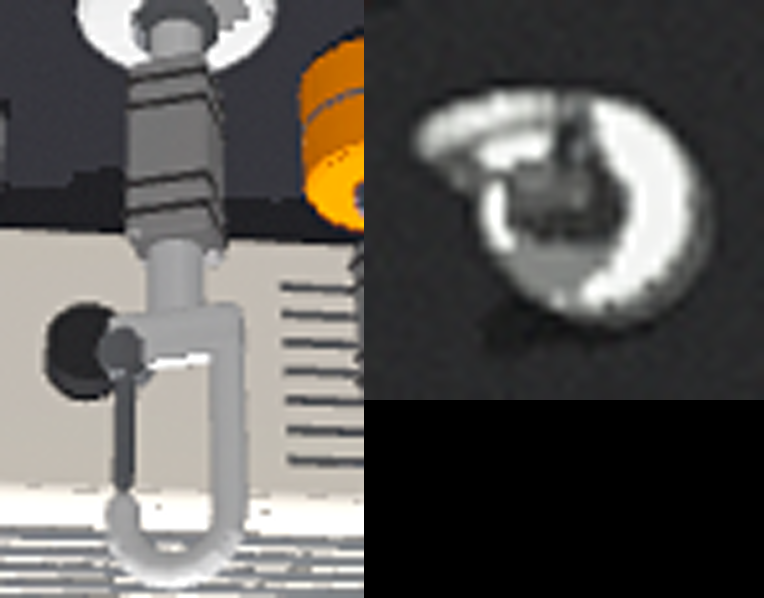

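```bash
python3 - <<'E'
from h import *
d=get_image("wrist")
print("sleeve ends (expect x~.606)",onz(d,(318.7,206),.1),onz(d,(318.7,173),.054))
yaw=.19; r=tool(yaw); g=np.array([.6155,.3183,.07]); q=quat(r)
gripper_to(.05,40)
goto(tcp(g,r)-r.apply([0,0,.09]),q); o=get_obs(); print(o["qpos"],o["clock"])
d=get_image("wrist"); cv2.imwrite("pics/w2.png",d["frame"][:,:,::-1][60:360,160:480]); print(proj(d,g),o["eef_pos"]-(tcp(g,r)-r.apply([0,0,.09])))
E
```

```text
sleeve ends (expect x~.606) [0.61132708 0.31762659 0.1       ] [0.61379111 0.31765618 0.054     ]
[-0.13946253  0.50239898 -0.78929274  2.21618319  1.81875348  0.73537819
 -0.59186511] 4.725
[320.09115819 208.0944496 ] [ 0.00010606 -0.00103939 -0.00090218]
```

View pics/w2.png

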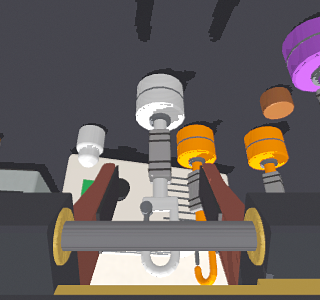

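```bash
python3 - <<'E'
from h import *
r=tool(.19); g=np.array([.619,.3185,.072]); q=quat(r)
servo_line(tcp(g,r),q,rate=.08); wait(.2); o=get_obs(); print(o["eef_pos"]-tcp(g,r),o["force"],o["torque"])
gripper_to(.0,40); wait(.3); o=get_obs(); print(o["gripper_width"],o["finger_force"],o["force"],o["eef_pos"]-tcp(g,r))
g[2]+=.03; servo_line(tcp(g,r),q,rate=.05); wait(.4); o=get_obs(); print(o["gripper_width"],o["finger_force"],o["force"],o["torque"],o["clock"],o["qpos"],o["eef_pos"]-tcp(g,r))
d=get_image("wrist"); cv2.imwrite("pics/w3.png",cv2.resize(d["frame"][:,:,::-1][100:320,200:440],None,fx=2.5,fy=2.5))
E
```

```text
[-2.47450279e-05  7.46374911e-05  4.62817859e-04] [ 0.56722085  0.52535176 -0.16678214] [-0.07610009  0.62904784  0.01749926]
0.017940263881883783 39.96458351612091 [-1.086765    0.2812863   1.60387515] [-6.04991292e-05  1.15847439e-04  9.71346842e-06]
0.017965632429108952 39.94656801223755 [-0.77399613 -0.46382429 -4.22803654] [-0.21024756  1.25619254 -0.00508233] 8.3083 [-0.14183536  0.63163017 -0.72729748  2.10022084  1.90588411  0.7275449
 -0.56273945] [-9.60170918e-05 -4.94085168e-06 -2.77896341e-04]
```

View pics/w3.png

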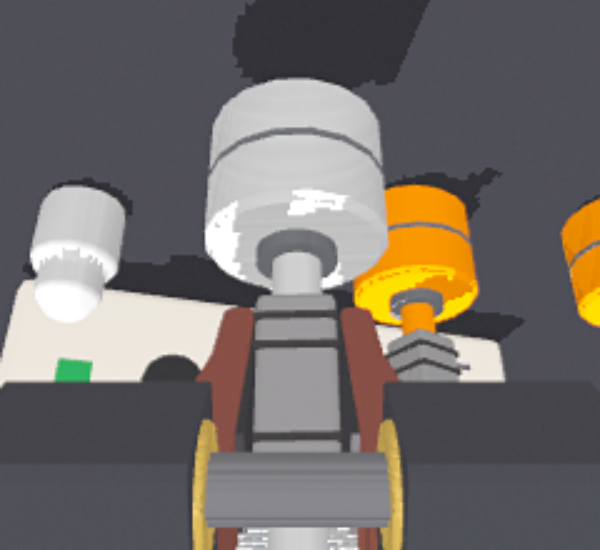

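```bash
cat >> h.py <<'E'
SY=-.066; O=np.array([.6595,-.0794,0]); RS=tool(SY); QS=quat(RS); SR=R.from_euler('z',SY)
def grip_at(x,y,z): return tcp(O+SR.apply([x,y,z]),RS)   # grasp point in stand frame
E
python3 - <<'E'
from h import *
r=tool(.19); g=np.array([.619,.3185,.272]); servo_line(tcp(g,r),quat(r),rate=.15)
servo_line(grip_at(0,.13,.272),QS,rate=.15); o=get_obs(); print(o["qpos"],o["clock"],o["finger_force"])
servo_line(grip_at(0,.08,.20),QS,rate=.12); o=get_obs(); print(o["qpos"],o["clock"],o["force"])
print(grip_at(0,.08,.2)-o["eef_pos"], inverse_kinematics(grip_at(0,0,.14),QS))
s=get_image("scene");t=get_image("top");w=get_image("wrist")
for n,d in(("s",s),("t",t),("w",w)):
    cv2.imwrite(f"pics/raw_{n}.png",d["frame"][:,:,::-1])
    print(n,"eye bar z=.224,.240",proj(d,O+[0,0,.224]).round(1),proj(d,O+[0,0,.240]).round(1),"hook top",proj(d,O+SR.apply([0,.08,.2+.0955])).round(1))
a=cv2.resize(s["frame"][45:145,110:230],(480,400),interpolation=cv2.INTER_CUBIC); b=cv2.resize(t["frame"][95:175,440:520],(320,320),interpolation=cv2.INTER_CUBIC)
im=np.zeros((600,800,3),np.uint8); im[:400,:480]=a; im[:320,480:]=b; cv2.imwrite("pics/c3.png",im[:400,:,::-1])
E
```

```text
[ 0.33233776  0.23573365 -0.67211334  2.05893118  1.19729957  0.40067902
  0.21172013] 11.6333 39.946609139442444
[ 0.34059764  0.32675484 -0.57163475  2.1508782   1.72277682  0.31569303
 -0.23875877] 12.5167 [-0.03392238  0.24898695 -4.48497267]
[-0.0002983  -0.00071165 -0.00042438] [ 0.52153188  0.44987025 -0.58271842  2.19406148  2.29497514  0.30927298
 -0.63887524]
s eye bar z=.224,.240 [164.1 125.6] [161.5 118.6] hook top [183.3 108.4]
t eye bar z=.224,.240 [482.1 141.9] [486.2 139.7] hook top [449.1 128.7]
w eye bar z=.224,.240 [162.6 296.5] [153.  330.6] hook top [317.2 490.4]
```

View pics/c3.png

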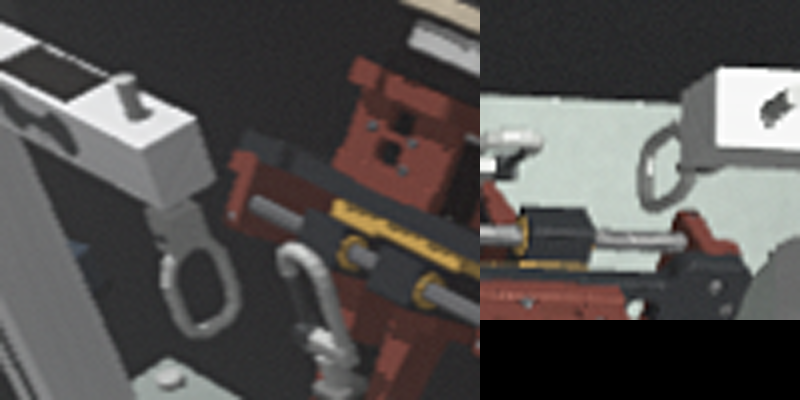

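```bash
python3 - <<'E'
from h import *
s=get_image("scene");t=get_image("top")
x,e=tri(t,(481.2,138.7),s,(160.5,126.3)); print("eye",x,e, "stand frame",SR.inv().apply(x-O))
h,e=tri(t,(450,130),s,(184,108)); print("hook",h,e,SR.inv().apply(h-O),"expect 0,.08,.2955")
for p in((499.2,111.7),(498.8,135)): print("beam end",SR.inv().apply(onz(t,p,.332)-O))
for p in((195,120),(145,147)): print("beam s",SR.inv().apply(onz(s,(110+p[0]/4,45+p[1]/4),.332)-O))
E
```

```text
eye [ 0.66564168 -0.07876881  0.2263315 ] 0.0024181632764340797 stand frame [0.00608668 0.00103488 0.2263315 ]
hook [ 0.66270445 -0.00085253  0.29465389] 0.0005011925306171648 [-0.0019829   0.07858779  0.29465389] expect 0,.08,.2955
beam end [0.01696701 0.0223362  0.332     ]
beam end [-0.01631378  0.02265952  0.332     ]
beam s [-0.00888275  0.0257153   0.332     ]
beam s [0.01520217 0.0250157  0.332     ]
```

```bash
python3 - <<'E'
from h import *
X=.004
servo_line(grip_at(X,.08,.112),QS,rate=.12); servo_line(grip_at(X,.002,.112),QS,rate=.08); wait(.3); o=get_obs(); print(o["force"],o["eef_pos"]-grip_at(X,.002,.112))
b=o["force"]
hit=servo_line(grip_at(X,.002,.137),QS,rate=.008,until_force=1.5); o=get_obs()
z=.112+o["eef_pos"][2]-grip_at(X,.002,.112)[2]
print(hit,"grip z",z,"bar axis",z+.099+.003,o["force"]-b,o["clock"])
s=get_image("scene"); cv2.imwrite("pics/c4.png",cv2.resize(s["frame"][85:185,110:210],(600,600),interpolation=cv2.INTER_CUBIC)[:,:,::-1])
E
```

```text
[-0.89044416 -0.16175014 -4.59674914] [4.37508423e-05 4.84004997e-04 1.63032792e-05]
True grip z 0.12369948484363295 bar axis 0.22569948484363295 [ 0.51495747  0.76866164 -0.92773704] 16.775
```

View pics/c4.png

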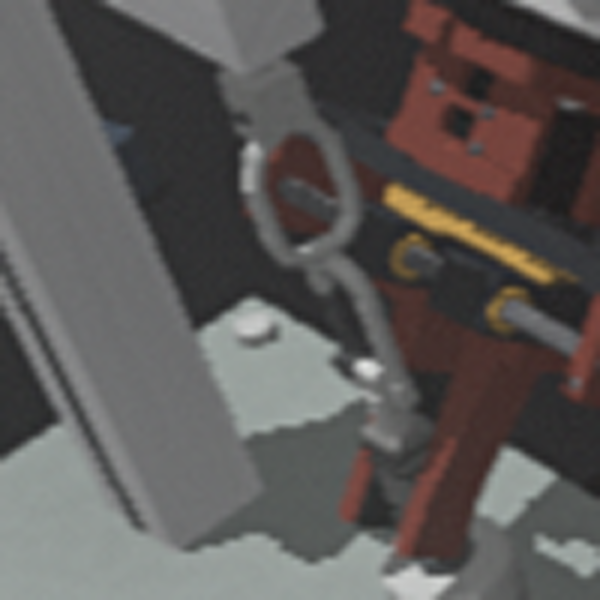

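```bash
python3 - <<'E'
from h import *
X=.005; Z=.1537
gripper_to(0,60)
servo_line(grip_at(X,.002,.112),QS,rate=.06); servo_line(grip_at(X,.055,.112),QS,rate=.1); servo_line(grip_at(X,.055,Z),QS,rate=.08); servo_line(grip_at(X,.024,Z),QS,rate=.06); wait(.3)
b=get_obs()["force"]; print(b); y=.024; on=None
while y>-.012:
    y-=.001; servo_line(grip_at(X,y,Z),QS,rate=.008); o=get_obs(); f=SR.inv().apply(o["force"]-b)
    print(round(y,4),f.round(2),round(o["clock"],1))
    if on is None and f[1]>1.6: on=y
    if f[1]>5.2 or (on and y<on-.0125): break
E
```

```text
[-0.57106433 -0.25151492 -5.08301994]
0.023 [-0.39  0.15 -0.12] 20.0
0.022 [0.33 0.36 0.58] 20.3
0.021 [0.43 0.28 1.03] 20.5
0.02 [0.72 0.98 0.02] 20.8
0.019 [1.59 1.12 0.25] 21.1
0.018 [-0.01  0.47  0.26] 21.4
0.017 [0.09 1.37 0.57] 21.6
0.016 [0.96 0.84 0.81] 21.9
0.015 [ 1.03 -0.43 -0.62] 22.2
0.014 [ 0.52 -0.25  0.65] 22.5
0.013 [ 1.03 -0.47  0.08] 22.7
0.012 [0.32 0.25 0.04] 23.0
0.011 [0.72 0.8  0.45] 23.3
0.01 [1.26 2.12 0.75] 23.6
0.009 [0.7  2.38 0.35] 23.8
0.008 [ 0.81  2.49 -0.84] 24.1
0.007 [ 1.37  3.45 -1.24] 24.4
0.006 [ 0.12  3.51 -0.57] 24.7
0.005 [0.11 3.24 1.59] 24.9
0.004 [0.95 3.93 1.56] 25.2
0.003 [0.55 4.57 0.96] 25.5
0.002 [0.86 3.81 0.69] 25.8
0.001 [1.16 3.95 1.19] 26.0
-0.0 [0.74 4.56 0.77] 26.3
-0.001 [0.68 5.14 1.61] 26.6
-0.002 [ 0.71  4.87 -0.  ] 26.9
-0.003 [ 1.04  5.21 -0.44] 27.1
```

```bash
python3 - <<'E'
from h import *
X=.005; Z=.1537; y=-.003; b=np.array([-.57,-.25,-5.08]); z=Z
for i in range(26):
    z-=.001; servo_line(grip_at(X,y,z),QS,rate=.008); o=get_obs(); f=SR.inv().apply(o["force"]-b)
    print(round(Z-z,4),f.round(2),round(o["clock"],1))
    if f[2]>3: break
s=get_image("scene"); cv2.imwrite("pics/c5.png",cv2.resize(s["frame"][85:185,110:210],(600,600),interpolation=cv2.INTER_CUBIC)[:,:,::-1])
E
```

```text
0.001 [0.56 3.01 0.11] 27.4
0.002 [ 0.29  4.39 -0.71] 27.7
0.003 [ 1.16  3.59 -2.44] 28.0
0.004 [ 0.95  3.29 -1.41] 28.2
0.005 [ 1.94  2.4  -2.48] 28.5
0.006 [-0.38  2.18 -2.75] 28.8
0.007 [1.24 0.04 1.03] 29.1
0.008 [0.39 0.84 0.94] 29.3
0.009 [0.46 0.48 0.15] 29.6
0.01 [0.85 0.35 0.12] 29.9
0.011 [ 1.23 -0.46  0.64] 30.2
0.012 [ 0.72  0.04 -0.1 ] 30.4
0.013 [ 0.39 -1.38 -0.54] 30.7
0.014 [0.92 0.1  1.  ] 31.0
0.015 [0.23 0.72 1.21] 31.3
0.016 [0.49 0.76 0.96] 31.5
0.017 [-0.17  0.9   6.82] 31.8
```

View pics/c5.png

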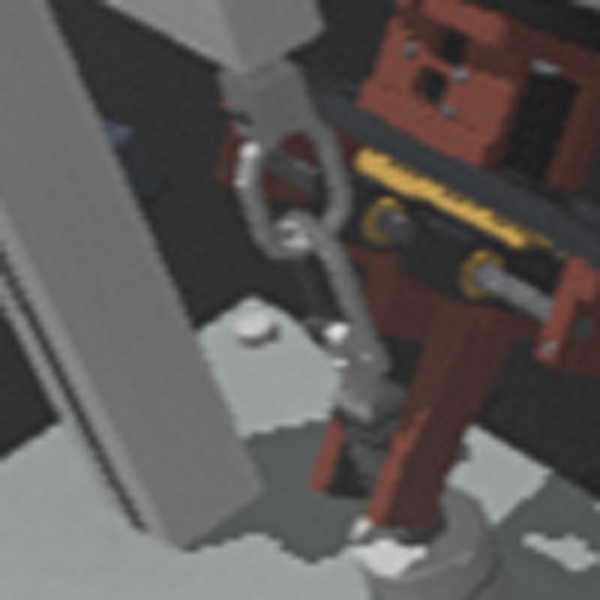

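```bash
python3 - <<'E'
from h import *
X=.005; z=.1367; b=np.array([-.57,-.25,-5.08])
def f(): wait(.25); return SR.inv().apply(np.mean([(wait(.02),get_obs()["force"])[1] for _ in range(5)],0)-b).round(2)
print(f())
servo_line(grip_at(X,.002,z),QS,rate=.01); print("y",f())
for i in range(8):
    F=f()
    if 3.8<F[2]<5.2: break
    z+=.0002 if F[2]>5.2 else -.0002; servo_line(grip_at(X,.002,z),QS,rate=.005)
print(z,F,get_obs()["finger_force"],get_obs()["clock"])
E
```

```text
[-0.68  1.77  9.65]
y [ 0.05  0.24 10.13]
0.1373 [0.58 0.15 3.87] 59.92752134799957 37.5917
```

```bash
python3 - <<'E'
from h import *
gripper_to(0,5); wait(.3); gripper_to(.030); wait(1.0); gripper_to(.05); wait(.3)
p=get_obs()["eef_pos"]; servo_line(p-RS.apply([0,0,.03]),rate=.04); servo_line(p-RS.apply([0,0,.15]),rate=.1)
wait(3); o=get_obs(); print(o["clock"],o["force"],o["finger_force"])
s=get_image("scene"); wait(.4); s2=get_image("scene"); print(np.abs(s["frame"].astype(int)-s2["frame"])[60:230,100:230].mean())
cv2.imwrite("pics/c6.png",cv2.resize(s2["frame"][60:190,100:230],(600,600),interpolation=cv2.INTER_CUBIC)[:,:,::-1])
E
```

```text
46.075 [-0.80812029  0.13805727 -0.15155038] 0.0
1.1787933634992458
```

View pics/c6.png

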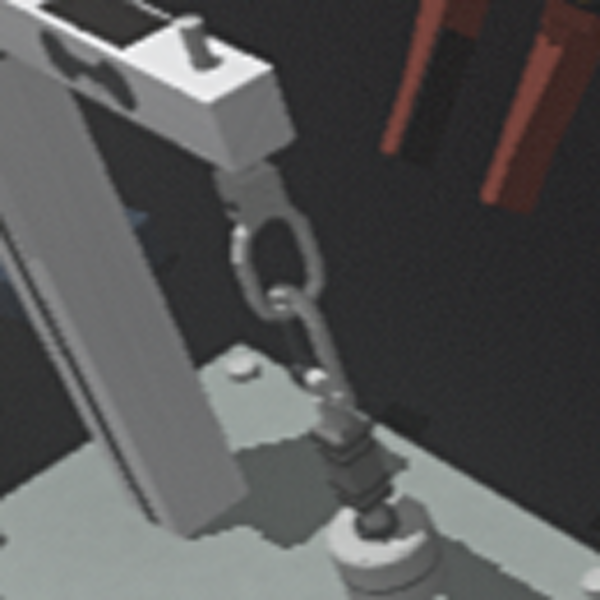

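```bash
python3 - <<'E'
from h import *
wait(9); fr=[]
for i in range(4): fr.append(get_image("scene")["frame"].astype(np.float32).mean(2)); wait(.13)
for f in fr[1:]: print(cv2.phaseCorrelate(fr[0][150:230,165:200].copy(),f[150:230,165:200].copy()),abs(f-fr[0])[150:230,165:200].mean(),abs(f-fr[0])[200:300,480:600].mean())
print(get_obs()["clock"]); print(finish_job())
E
```

```text
((0.007056056235075658, -0.022005164552950873), 1.0025530414448844) 0.88285714 1.6624721
((-0.007955183710272706, -0.03985730035032731), 0.9990283249153031) 0.8844049 1.6483057
((0.006392015184239597, -0.04483555880227641), 0.9976234820153979) 0.88976187 1.658611
56.3083
the job is handed in; nothing more can be done
None
```

The larger weight hangs still from the load cell's eye with its gate shut and the gripper clear. I handed the job in at 56.3 s of the 72 s allowed; the verdict was not shown. The highest load-cell force I measured was about 10 N, against the 15 N limit.

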